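# Cover the preheating sauce warmers and take a contact temperature

### The arm

A 6-joint arm with a two-finger parallel gripper is mounted at the origin on a cart in front of the work surface, level with it; the furniture and walls round the work are solid. World frame = base frame: x ahead of the robot, y to its left, z up, the work surface at z = 0. Lengths are in m, angles in rad, forces in N, time in s.
With the tool pointing down it reaches from about 0.4 to 0.825 m from the base axis. Payload 7 kg.
Tool frame: the origin (TCP) lies between the finger pads; the fingertips stand 14 mm ahead of it and the grasp point (between the pads) lies 5 mm behind it; z points along the fingers, y is the line along which they close (so a half turn about z gives the same grasp; the last joint's range is limited). The gripper opens to 88 mm and grips with 3 to 60 N. Pads are 19 mm wide; open, the fingers measure 130 mm over their backs; the gripper's body (78 mm by 193 mm) begins 47 mm behind the grasp point.
Start: joints at [1.555, 0.359, 0.012, 0, -1.224, -0.288], TCP at [0.202, 0.644, 0.241] pointing down, gripper open.
Joint ranges: [-3.07, 3.07], [-1.43, 2.12], [-1.02, 1.25], [-3.03, 1.67], [-3.05, -0], [-3.03, 3.03]. Speed limits (rad/s): [2.39, 2.39, 3.01, 3.14, 3.14, 3.14].

### API

Orientations are given as a 3x3 rotation matrix whose columns are the frame's x, y, z axes.
In Python, from station import bot gives the robot as it stands.
- The arm moves only by the tool carry_out, never from a script. Its argument "commands" is text: rows parted by semicolons, each of 6 numbers parted by spaces: the shift along the tool's x, y, z in m, then the turn, a rotation vector about the tool's x, y, z in rad. In form: x y z wx wy wz; .... A call has 1 to 5 rows; each row shifts and turns the commanded pose from where the row before left it, along the tool's axes as they then stand; what a row does not reach is not made up. A row lasts 1/12 s, in which the tool goes at most 41.7 mm and 7.16 degrees, less where a joint would pass 70% of its speed; a pose out of reach is approached as far as the arm can. A call with a gripper value outside its range is refused whole. "grip" is the finger opening in m, from 0 to 0.0876, set as the call begins (left out, the last holds). The fingers move at their own pace and stop on an object; the grip force is fixed at half the most. Time passes only in rows, so rows that do not move let the fingers close. It gives the time, the measured TCP pose, the force, the opening and the grip force at its end, in the units of the state.
- bot.observe(): the state, without advancing time (a new reading comes with each control period).
- bot.camera(name): name is "scene" or "top" or "wrist"; returns a dict with "pixels" (400x640x3 uint8, red, green, blue), "mtx" (3x3 intrinsics, pixels), "camera_from_world" (4x4, takes a point from world to camera coordinates). Camera axes: x right, y down, z forward; pixel columns grow to the right and rows downward; lengths in m; the calibration is good to about 2 mm. The wrist camera is an equidistant fisheye: a pixel r from the principal point sees the ray r / f radians off the axis. A picture is of the moment at which its call begins. There is no depth.
- bot.close_job(): hands the job in; it is judged then, once.
Trained networks look in a picture, given as the dict that the camera call returned (one of the last four; its "shot" number tells which), for a name from the list of things; names that differ only in an ending like _2 or _b are one class to them, and where a whole thing is asked for, a point or a joint stands for the part that bears it (a point fixed in the world has none). Each returns a list of dicts, best first, with "score" (0 to 1); they miss things now and then, are a little off and sometimes report something else, mostly with a low value. They report only what shows in the picture. A call takes as long as a camera call.
- bot.recognise(picture, query): "at" ([column, row] as shares, 0 to 1, of the picture: columns of its width, rows of its height, amid what is visible of it).
The state is a dict: "t": time; "joint_pos": joint angles; "qvel": joint speeds; "tau": joint torques, N m; "ee_pos": TCP position; "tool_rot": TCP orientation; "contact_force": force on the tool from outside, world axes, zero at the start; "torque": the same for the moment, N m; "gripper_width": opening from 0.0 (shut) to 1.0 (fully open); "gripper_force": force on a finger pad.
Only numpy, scipy, OpenCV 4.12 (cv2) and the standard library are available. Lean on these libraries where they do the work, as an engineer would, in place of code of your own. Each camera call takes 0.05 s, during which the arm holds its last target. There are 200 camera calls.

### The job

Two sauce warmers are preheating uncovered: first put each lid fully home and level on its own warmer, the large red-knobbed lid on the red-banded one and the small blue-knobbed lid on the blue-banded one. Then lift the white surface thermometer up out of its stand and gently hold it upright with its copper tip on the middle of the black spot of the red-knobbed lid, so that the sprung tip is pushed about halfway in. Keep it steady there for two seconds and finish while still holding it so, without letting go; leave the other things on the counter where they stand.

Things in the scene. Friction and masses are not known exactly. Their poses are not given: they have to be found in the camera images.
- warmer_red: larger sauce warmer, a round open steel well with a red band: 110 mm outside diameter, 70 mm high, opening 92 mm wide, floor 10 mm up; empty; fixed to the counter. Origin: centre of its underside, z up
- warmer_blue: smaller sauce warmer, a round open steel well with a blue band: 88 mm outside diameter, 70 mm high, opening 70 mm wide, floor 10 mm up; empty; fixed to the counter. Origin: centre of its underside, z up
- lid_red: larger round steel lid (0.10 to 0.19 kg), right way up on the counter: plug 87 mm across, 10 mm deep, chamfered foot; flange 108 mm across, top at z = 15 mm; red knob 24 mm across from z = 19 to 43 mm on the axis. Origin: centre of the plug's underside, z up. Seated, the flange lies on the warmer's rim and the origin is 60 mm above the warmer's origin on its axis; any turn will do
- lid_blue: smaller round steel lid (0.10 to 0.19 kg), right way up on the counter: plug 65 mm across, 10 mm deep, chamfered foot; flange 86 mm across, top at z = 15 mm; blue knob 24 mm across from z = 19 to 43 mm on the axis. Origin: centre of the plug's underside, z up. Seated, its origin is 60 mm above the warmer's origin on its axis; any turn will do
- spot (a point): centre of the flat black spot, 18 mm across, on top of the flange of the red-knobbed lid, 35 mm from the lid's axis along the lid's own +x; it moves with the lid
- stand: probe stand, fixed to the counter: round dark base 70 mm across, 8 mm thick, with an upright grey socket tube (outside 38 mm, hole 20 mm), top 75 mm above the counter. Origin: centre of the underside, z up
- probe: white surface thermometer, about 0.13 kg, upright and loose in the stand's socket. Square handle 26 x 26 mm, faces square to its x and y axes, z = 6 to 100 mm; grey shoulder 34 mm across (z = 0 to 6) resting on the socket; stem 12 mm thick to z = -45; copper tip disc 14 mm across, face at z = -62 when free. Origin: centre of the shoulder's underside, z up. Raise it 65 mm to leave the socket
- tip_point (a point): centre of the flat face of the probe's copper tip; moves with the tip
- tip (a joint): how far the probe's sprung tip is pushed in, in m: 0 free, 0.012 fully in; the spring has 400 N/m, so about 2.4 N at half travel
- right_box: long steel box fixed on the counter behind the work: x = 0.58 to 0.80, y = -0.04 to 0.38, 176 mm high (low things lie on it); a sheet at its left end, 194 mm high, comes forward to x = 0.39 at y = 0.37. Carry tall things over it. Left of it the post of a steel frame stands at x = 0.41, y = 0.52 up to z = 0.44: draw the arm in before swinging past. Origin: counter level at (0.595, 0.17)
- sanitiser: bystander: tall white bottle with a dark blue cap, 83 mm across, 212 mm high; origin under its centre
- pepper: bystander: pale steel shaker, 47 mm across, 66 mm high; origin under its centre
- timer: bystander: blue kitchen timer, 25 x 74 x 62 mm; origin under its centre
- label_roll: bystander: white paper label roll lying flat, 60 mm across, 25 mm high; origin under its centre
- dredger: bystander: dark steel cup shaker, 51 mm across, 96 mm high; origin under its centre
- dip_cup: bystander: small open steel cup, 66 mm across, 36 mm high; origin under its centre

How it is judged:
On the way, in this order (a step that is already met when the one before it is completed fails the run):
1. each lid sits fully home on its own warmer and is let go (horizontal distance between lid_red and warmer_red below 0.006 m and z of lid_red in the frame of warmer_red between 0.055 and 0.064 m and angle between each of lid_red, lid_blue's own z axis and vertical below 0.05 rad and horizontal distance between lid_blue and warmer_blue below 0.006 m and z of lid_blue in the frame of warmer_blue between 0.055 and 0.064 m and contact force between the fingers and lid_red below 0.1 N and contact force between the fingers and lid_blue below 0.1 N), for 0.2 s.
2. the gripped probe stands upright with its tip on the black spot, about half pushed in, for a second (distance between tip_point and spot below 0.008 m and angle between probe's own z axis and vertical below 0.1 rad and value of joint tip between 0.003 and 0.01 m and contact force between probe and lid_red between 0.8 and 6 N and contact force between probe and the fingers above 2 N and contact force between probe and stand below 0.1 N), for 1 s.
At the end, for the whole second after the job is handed in: Both lids seated on their own warmers (within 6 mm of the axis, level, home within 5 mm) and the probe still gripped, clear of its stand, tilted less than 0.1 rad, its tip within 8 mm of the spot's centre and touching the lid with 0.8 to 6 N, the tip pushed in 3 to 10 mm of its 12 mm (all of step 2 and horizontal distance between lid_red and warmer_red below 0.006 m and z of lid_red in the frame of warmer_red between 0.055 and 0.064 m and angle between each of lid_red, lid_blue's own z axis and vertical below 0.05 rad and horizontal distance between lid_blue and warmer_blue below 0.006 m and z of lid_blue in the frame of warmer_blue between 0.055 and 0.064 m); the arm keeps its last pose, push and grip.
It fails at once if the probe is pressed hard on the lid (over 15 N) (contact force between probe and lid_red above 15 N).
It fails at once if a bystander is pushed more than 30 mm from its place (distance of any of sanitiser, pepper, timer, label_roll, dredger, dip_cup from where it was at the start of the episode above 0.03 m).
It also fails if it takes over 72 s, if anything falls off the work surface, if the arm or the gripper's body presses on something with over 40 N, if the wrist force passes 120 N, or if a joint passes its speed limit or range.

## Working session

There is one attempt and no reset: what is moved stays moved. The work goes in short steps, Python scripts to look and compute and a tool call to move; the robot and the scene stay as the last step left them, time stands still between calls to the robot, and variables do not carry over. Pictures are saved under pics/ and viewed, at most 10 in all, crops included, and the job is handed in when it is done.

Besides the shell and the picture viewer there is one more tool, called after "Request:" in YAML: its name, and indented under it one key for each argument. carry_out: Moves the arm, as the interface text tells. Its arguments: {"type":"object","properties":{"commands":{"type":"string"},"grip":{"type":"number"}},"required":["commands"]}

```bash
ls; mkdir -p pics
cat > h.py <<'E'
import numpy as np, cv2
from station import bot
def ray(p,px):
    K=p["mtx"];T=np.array(p["camera_from_world"]);K=np.array(K)
    x=(px[0]-K[0,2])/K[0,0];y=(px[1]-K[1,2])/K[1,1]
    if p.get("fish"):
        r=np.hypot(x,y);d=np.array([x/r*np.sin(r),y/r*np.sin(r),np.cos(r)]) if r>1e-9 else np.array([0,0,1.])
    else: d=np.array([x,y,1.])
    R=T[:3,:3];return -R.T@T[:3,3],R.T@d
def at_z(p,px,z):
    o,d=ray(p,px);return o+d*(z-o[2])/d[2]
def cam(n):
    p=bot.camera(n);p["fish"]=n=="wrist";return p
def save(p,f,crop=None,s=1):
    im=p["pixels"][:,:,::-1]
    if crop: im=im[crop[1]:crop[3],crop[0]:crop[2]]
    cv2.imwrite("pics/"+f,cv2.resize(im,None,fx=s,fy=s))
def rec(p,q,n=2):
    return [(round(d["score"],2),round(d["at"][0]*640,1),round(d["at"][1]*400,1)) for d in bot.recognise(p,q)[:n]]
def E():
    s=bot.observe();return s
E
python3 - <<'E'
from h import *
Z=dict(warmer_red=.05,warmer_blue=.05,lid_red=.02,lid_blue=.02,spot=.015,stand=.04,probe=.12,sanitiser=.106,pepper=.033,timer=.03,label_roll=.012,dredger=.05,dip_cup=.018)
for c in("scene","top"):
    p=cam(c);save(p,c+"0.png")
    o,_=ray(p,(320,200));print(c,o.round(3))
    for n,z in Z.items():
        print(n,[(r,at_z(p,r[1:],z).round(3)[:2]) for r in rec(p,n)])
s=E();print(s["t"],s["ee_pos"],s["tool_rot"])
E
```

```text
pics
scene [-0.004 -0.413  0.548]
warmer_red [((0.7, 222.8, 208.2), array([0.491, 0.246]))]
warmer_blue [((0.63, 353.8, 271.6), array([ 0.481, -0.149]))]
lid_red [((0.59, 305.4, 256.2), array([ 0.491, -0.019]))]
lid_blue [((0.76, 255.6, 236.1), array([0.481, 0.125])), ((0.52, 223.3, 208.3), array([0.521, 0.284]))]
spot [((0.87, 305.0, 253.3), array([ 0.504, -0.008]))]
stand [((0.69, 391.9, 249.0), array([ 0.603, -0.174]))]
probe [((0.83, 397.2, 209.2), array([ 0.639, -0.16 ]))]
sanitiser [((0.56, 446.9, 198.3), array([ 0.773, -0.227]))]
pepper [((0.55, 438.8, 243.8), array([ 0.69, -0.25]))]
timer [((0.63, 379.6, 317.8), array([ 0.424, -0.239]))]
label_roll [((0.82, 403.2, 296.6), array([ 0.513, -0.246]))]
dredger [((0.91, 416.9, 262.7), array([ 0.58 , -0.241]))]
dip_cup [((0.51, 385.1, 210.3), array([ 0.769, -0.076]))]
top [0.36  0.019 1.253]
warmer_red [((0.69, 239.7, 233.2), array([0.505, 0.27 ])), ((0.64, 369.9, 141.7), array([ 0.75 , -0.083]))]
warmer_blue [((0.74, 395.8, 240.0), array([ 0.479, -0.142]))]
lid_red [((0.67, 346.5, 228.5), array([ 0.516, -0.014]))]
lid_blue [((0.95,
[... 189 characters left out ...]
31, -0.157]))]
sanitiser [((0.72, 421.2, 124.5), array([ 0.776, -0.215])), ((0.63, 395.8, 238.8), array([ 0.477, -0.134]))]
pepper [((0.57, 432.2, 175.9), array([ 0.654, -0.251]))]
timer [((0.8, 432.6, 263.0), array([ 0.419, -0.238])), ((0.45, 433.9, 202.8), array([ 0.58 , -0.252]))]
label_roll [((0.8, 431.4, 223.5), array([ 0.526, -0.246]))]
dredger [((0.75, 432.6, 201.3), array([ 0.581, -0.244])), ((0.75, 340.0, 226.9), array([0.517, 0.004]))]
dip_cup [((0.92, 369.2, 142.1), array([ 0.76 , -0.084]))]
1.4 [0.20192303 0.64404915 0.2405489 ] [[ 9.54201607e-01 -2.99164324e-01 -3.51659175e-05]
 [-2.99164325e-01 -9.54201607e-01 -2.17755215e-05]
 [-2.70409158e-05  3.12986256e-05 -9.99999999e-01]]
```

View pictures.

View pics/scene0.png

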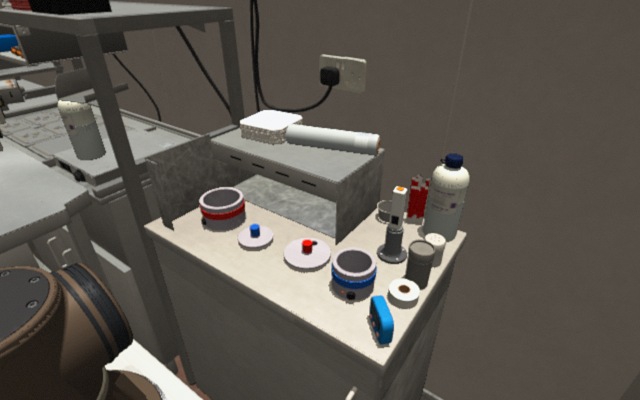

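View pics/top0.png

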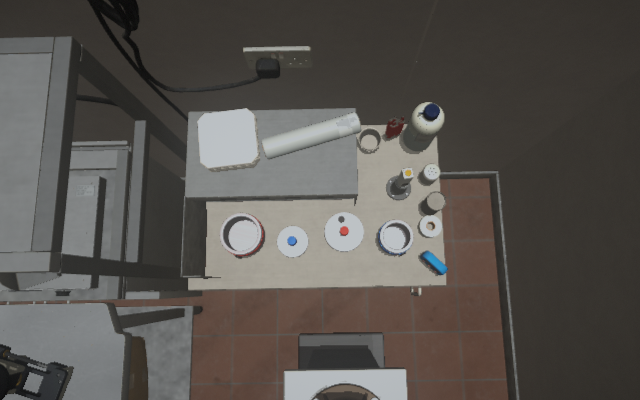

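The top view shows the red lid at (344,231) with its spot at (341,219), the blue lid at (292,241), the red warmer at (242,235), the blue warmer at (396,238) and the probe stand at (399,188). The network positions agree. I'll draw the arm in first.

Request:
carry_out:
  commands: "0 0.04 -0.02 0 0 0; 0 0.04 -0.02 0 0 0; 0 0.04 -0.02 0 0 0; 0 0.04 -0.02 0 0 0; 0 0.04 -0.02 0 0 0"
  grip: 0.0876

```text
t: 1.82
ee_pos: [0.146, 0.4645, 0.3342]
tool_rot: [[0.954, -0.299, 0.0], [-0.299, -0.954, -0.0], [0.0, 0.0, -1.0]]
contact_force: [-1.4, 0.3, 1.3]
gripper_width: 1.0
gripper_force: 0.0
```

Request:
carry_out:
  commands: "0.036 0.018 0 0 0 0; 0.036 0.018 0 0 0 0; 0.036 0.016 0 0 0 0; 0.036 0.014 0 0 0 0; 0.036 0.012 0 0 0 0"

```text
t: 2.23
ee_pos: [0.2953, 0.3363, 0.3346]
tool_rot: [[0.955, -0.298, 0.001], [-0.298, -0.955, 0.002], [-0.0, -0.002, -1.0]]
contact_force: [0.0, 1.0, 0.4]
gripper_width: 0.999
gripper_force: 0.0
```

Request:
carry_out:
  commands: "0.036 0.014 0 0 0 0; 0.036 0.014 0 0 0 -0.1; 0.036 0.01 0 0 0 -0.1; 0.036 0 0 0 0 -0.104; 0 0 0 0 0 0"

```text
t: 2.65
ee_pos: [0.4262, 0.2685, 0.3332]
tool_rot: [[1.0, -0.0, 0.001], [-0.0, -1.0, -0.001], [0.001, 0.001, -1.0]]
contact_force: [-0.3, 0.5, -0.0]
gripper_width: 0.997
gripper_force: 0.0
```

Run:
```python
from h import *
s=E();print(s["t"],s["ee_pos"],s["tool_rot"].round(3) if hasattr(s["tool_rot"],"round") else s["tool_rot"],s["joint_pos"])
p=cam("wrist");save(p,"w1.png")
o,d=ray(p,(p["mtx"][0][2]+.01,p["mtx"][1][2]));print(o,d,np.array(p["mtx"])[0])
Z=dict(warmer_red=.05,lid_red=.02,lid_blue=.02,warmer_blue=.05,spot=.015)
for n,z in Z.items():
    print(n,[(r,at_z(p,r[1:],z).round(3)[:2]) for r in rec(p,n)])
```

```text
2.65 [0.42618323 0.26849823 0.33320445] [[ 1.    -0.     0.001]
 [-0.    -1.    -0.001]
 [ 0.001  0.001 -1.   ]] [ 9.53717919e-01  2.29753863e-02 -2.01544350e-01  1.17101665e-03
 -1.34694197e+00  6.16503934e-01]
[0.50705852 0.26838922 0.47803124] [-0.29612913 -0.00158118 -0.9551466 ] [309.70691629   0.         316.62870817]
warmer_red [((0.78, 319.0, 109.1), array([0.503, 0.264]))]
lid_red [((0.92, 482.8, 115.5), array([ 0.507, -0.001]))]
lid_blue [((0.79, 405.3, 120.7), array([0.489, 0.134]))]
warmer_blue [((0.66, 549.9, 132.7), array([ 0.493, -0.128]))]
spot [((0.94, 482.8, 117.5), array([ 0.504, -0.004]))]
```

View pics/w1.png

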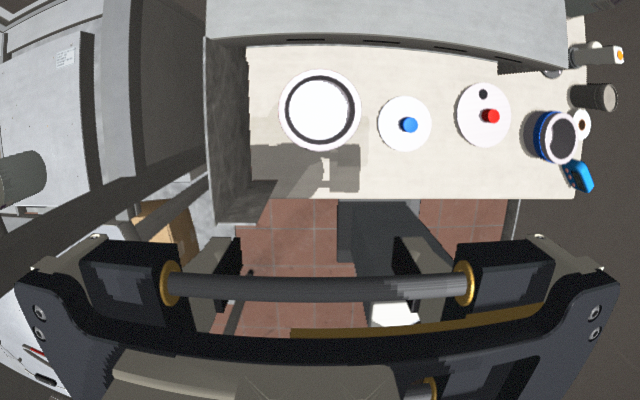

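```bash
cat >> h.py <<'E'
def proj(p,P):
    K=np.array(p["mtx"]);T=np.array(p["camera_from_world"]);c=P@T[:3,:3].T+T[:3,3]
    if p["fish"]:
        r=np.hypot(c[:,0],c[:,1]);s=np.arctan2(r,c[:,2])/np.maximum(r,1e-9)
    else: s=1/c[:,2]
    return np.c_[c[:,0]*s*K[0,0]+K[0,2],c[:,1]*s*K[1,1]+K[1,2]]
def fit(p,xy,circles,win=.02):
    """circles: list of (radius,z); maximise radial grey gradient along them"""
    g=cv2.GaussianBlur(cv2.cvtColor(p["pixels"],cv2.COLOR_RGB2GRAY).astype(np.float32),(0,0),.8)
    t=np.linspace(0,2*np.pi,90,endpoint=False);u=np.c_[np.cos(t),np.sin(t),0*t]
    def samp(R,z,x,y):
        q=proj(p,u*R+[x,y,z]).astype(np.float32);return cv2.remap(g,q[None,:,0],q[None,:,1],cv2.INTER_LINEAR)[0]
    def f(x,y): return sum(np.minimum(abs(samp(R+.0015,z,x,y)-samp(R-.0015,z,x,y)),40).mean() for R,z in circles)
    best=(0,*xy)
    for w,n in((win,21),(.003,13),(.0006,7)):
        c=best[1:]
        best=max((f(x,y),x,y) for x in c[0]+np.linspace(-w,w,n) for y in c[1]+np.linspace(-w,w,n))
    return np.round(best,4)
WR=[(.055,.07),(.046,.07)];WB=[(.044,.07),(.035,.07)];LR=[(.054,.015)];LB=[(.043,.015)]
def knob(p,col,z,box=None):
    im=p["pixels"].astype(int);a=im[:,:,0]-im[:,:,2];a=a if col=="r" else -a
    m=a>90
    if box: k=np.zeros_like(m);k[box[1]:box[3],box[0]:box[2]]=1;m&=k
    v,u=np.nonzero(m);return at_z(p,(u.mean(),v.mean()),z).round(4),len(u)
E
python3 - <<'E'
from h import *
for c in("wrist","top","scene"):
    p=cam(c);print(c)
    for n,xy,C in(("wr",(.503,.266),WR),("lr",(.51,-.008),LR),("lb",(.483,.135),LB),("wb",(.48,-.142),WB)): print(n,fit(p,xy,C))
    if c=="wrist":
        print(knob(p,"r",.035,(480,105,503,128)),knob(p,"b",.035,(395,112,420,136)))
        g=p["pixels"][80:108,470:500].sum(2)<200;v,u=np.nonzero(g);print("spot",at_z(p,(u.mean()+470,v.mean()+80),.015),len(u))
E
```

```text
wrist
wr [59.8192  0.5023  0.263 ]
lr [ 2.05829e+01  5.09500e-01 -8.30000e-03]
lb [20.1405  0.4855  0.1323]
wb [67.3621  0.4885 -0.1452]
(array([ 0.5094, -0.0114,  0.035 ]), 140) (array([0.4853, 0.1317, 0.035 ]), 188)
spot [ 0.53673764 -0.00312809  0.015     ] 61
top
wr [39.8483  0.4939  0.2564]
lr [ 1.47617e+01  5.10200e-01 -6.50000e-03]
lb [13.936   0.486   0.1345]
wb [53.6852  0.4833 -0.13  ]
scene
wr [62.5953  0.505   0.2638]
lr [ 2.38126e+01  5.00500e-01 -1.60000e-02]
lb [22.5972  0.4757  0.1205]
wb [59.7067  0.4885 -0.1407]
```

Request:
carry_out:
  commands: "0.012 0.027 0.028 0 0 0; 0.012 0.027 0.028 0 0 0; 0.012 0.027 0.028 0 0 0; 0.012 0.027 0.028 0 0 0; 0.0113 0.0285 0.028 0 0 0"

```text
t: 3.52
ee_pos: [0.4805, 0.1326, 0.1931]
tool_rot: [[1.0, -0.004, 0.001], [-0.004, -1.0, 0.001], [0.001, -0.001, -1.0]]
contact_force: [1.1, 1.4, -0.1]
gripper_width: 1.003
gripper_force: 0.0
```

Request:
carry_out:
  commands: "0 0 0.035 0 0 0; 0 0 0.035 0 0 0; 0 0 0 0 0 0; 0 0 0 0 0 0"

```text
t: 3.85
ee_pos: [0.4797, 0.1328, 0.1233]
tool_rot: [[1.0, -0.005, -0.003], [-0.005, -1.0, -0.002], [-0.003, 0.002, -1.0]]
contact_force: [0.8, -0.2, 0.6]
gripper_width: 1.002
gripper_force: 0.0
```

Run:
```python
from h import *
s=E();print(s["t"],s["ee_pos"])
p=cam("wrist");save(p,"w2.png")
for n,xy,C in(("wr",(.503,.263),WR),("lr",(.51,-.008),LR),("lb",(.4855,.132),LB)): print(n,fit(p,xy,C))
print(proj(p,np.array([[.4855,.132,.031]])))
print(knob(p,"b",.034))
```

```text
3.85 [0.47966588 0.13283791 0.12329006]
wr [55.2369  0.502   0.2652]
lr [ 2.36618e+01  5.09500e-01 -7.70000e-03]
lb [23.5007  0.4854  0.1333]
[[316.85308376 201.0279565 ]]
(array([ 0.4666, -0.0102,  0.034 ]), 1288)
```

View pics/w2.png

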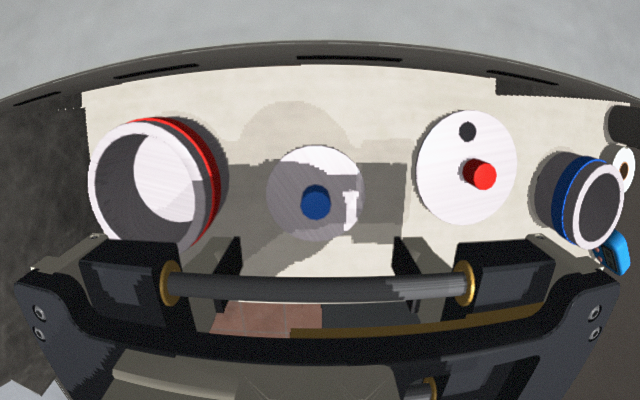

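Request:
carry_out:
  commands: "0.006 0 0.03 0 0 0; 0 0 0.03 0 0 0; 0 0 0.025 0 0 0; 0 0 0 0 0 0; 0 0 0 0 0 0"

```text
t: 4.32
ee_pos: [0.4872, 0.1341, 0.0402]
tool_rot: [[1.0, -0.004, 0.001], [-0.004, -1.0, -0.0], [0.001, 0.0, -1.0]]
contact_force: [0.0, 0.2, 0.1]
gripper_width: 1.004
gripper_force: 0.0
```

Request:
carry_out:
  commands: "-0.0015 0 0.007 0 0 0; 0 0 0 0 0 0"

```text
t: 4.48
ee_pos: [0.4857, 0.1341, 0.0332]
tool_rot: [[1.0, -0.006, 0.002], [-0.006, -1.0, 0.002], [0.002, -0.002, -1.0]]
contact_force: [-0.4, -0.2, -1.0]
gripper_width: 1.0
gripper_force: 0.0
```

Request:
carry_out:
  commands: "0 0 0 0 0 0; 0 0 0 0 0 0; 0 0 0 0 0 0; 0 0 0 0 0 0; 0 0 0 0 0 0"
  grip: 0.01

```text
t: 4.9
ee_pos: [0.4851, 0.1332, 0.032]
tool_rot: [[1.0, -0.006, 0.0], [-0.006, -1.0, 0.0], [0.0, -0.0, -1.0]]
contact_force: [0.0, -0.3, 0.6]
gripper_width: 0.684
gripper_force: 0.0
```

Request:
carry_out:
  commands: "0 0 0 0 0 0; 0 0 0 0 0 0; 0 0 -0.01 0 0 0; 0 0 -0.03 0 0 0; 0 0 0 0 0 0"

```text
t: 5.32
ee_pos: [0.4871, 0.1343, 0.0755]
tool_rot: [[1.0, -0.005, 0.005], [-0.005, -1.0, 0.002], [0.005, -0.002, -1.0]]
contact_force: [2.1, 0.6, 0.6]
gripper_width: 0.301
gripper_force: 0.0
```

The fingers close slowly (about 65 mm/s), so I lifted before they gripped. I'll reopen and go back down.

Request:
carry_out:
  commands: "0 0 0 0 0 0; 0 0 0 0 0 0; 0 0 0 0 0 0; 0 0 0 0 0 0; 0 0 0 0 0 0"
  grip: 0.055

```text
t: 5.73
ee_pos: [0.4845, 0.1329, 0.0711]
tool_rot: [[1.0, -0.006, -0.001], [-0.006, -1.0, -0.001], [-0.001, 0.001, -1.0]]
contact_force: [0.4, -0.1, -0.8]
gripper_width: 0.601
gripper_force: 0.0
```

Request:
carry_out:
  commands: "-0.001 0 0.02 0 0 0; 0 0 0.02 0 0 0; 0 0 0 0 0 0; 0 0 0 0 0 0"

```text
t: 6.07
ee_pos: [0.4836, 0.1329, 0.0308]
tool_rot: [[1.0, -0.006, -0.002], [-0.006, -1.0, -0.001], [-0.002, 0.001, -1.0]]
contact_force: [-0.9, -0.8, 0.3]
gripper_width: 0.63
gripper_force: 0.0
```

Request:
carry_out:
  commands: "0.0015 0 -0.001 0 0 0; 0 0 0 0 0 0; 0 0 0 0 0 0; 0 0 0 0 0 0; 0 0 0 0 0 0"
  grip: 0.01

```text
t: 6.48
ee_pos: [0.4854, 0.1331, 0.0329]
tool_rot: [[1.0, -0.006, 0.0], [-0.006, -1.0, 0.0], [0.0, -0.0, -1.0]]
contact_force: [-0.0, -0.3, 1.1]
gripper_width: 0.311
gripper_force: 0.0
```

Request:
carry_out:
  commands: "0 0 0 0 0 0; 0 0 0 0 0 0; 0 0 0 0 0 0; 0 0 0 0 0 0; 0 0 0 0 0 0"

```text
t: 6.9
ee_pos: [0.4855, 0.1332, 0.0329]
tool_rot: [[1.0, -0.006, 0.0], [-0.006, -1.0, 0.0], [0.0, -0.0, -1.0]]
contact_force: [-0.1, -1.1, 2.4]
gripper_width: 0.269
gripper_force: 30.0
```

Request:
carry_out:
  commands: "0 0 -0.015 0 0 0; 0 0 -0.03 0 0 0; 0 0 -0.035 0 0 0; 0 0.02 -0.03 0 0 0; 0 0.03 -0.01 0 0 0"

```text
t: 7.32
ee_pos: [0.4875, 0.0849, 0.1571]
tool_rot: [[1.0, -0.003, 0.006], [-0.003, -1.0, 0.003], [0.006, -0.003, -1.0]]
contact_force: [1.9, -1.0, -0.4]
gripper_width: 0.263
gripper_force: 30.0
```

Request:
carry_out:
  commands: "0 0.035 0 0 0 0; 0 0.035 0 0 0 0; 0 0.035 0 0 0 0; 0 0.035 0 0 0 0; 0 0.035 0 0 0 0"

```text
t: 7.73
ee_pos: [0.4834, -0.0934, 0.1527]
tool_rot: [[1.0, -0.006, -0.0], [-0.006, -1.0, 0.0], [-0.0, -0.0, -1.0]]
contact_force: [0.8, 0.3, -1.7]
gripper_width: 0.266
gripper_force: 30.0
```

Request:
carry_out:
  commands: "0 0.025 0 0 0 0; 0 0.02 0 0 0 0; 0 0.006 0 0 0 0; 0 0 0 0 0 0; 0 0 0 0 0 0"

```text
t: 8.15
ee_pos: [0.4835, -0.1428, 0.1524]
tool_rot: [[1.0, -0.007, -0.001], [-0.007, -1.0, 0.0], [-0.001, -0.0, -1.0]]
contact_force: [0.1, 0.0, -1.2]
gripper_width: 0.266
gripper_force: 30.0
```

Run:
```python
from h import *
s=E();print(s["t"],s["ee_pos"],s["gripper_width"],s["contact_force"])
p=cam("wrist");save(p,"w3.png")
z=s["ee_pos"][2]-.033
for n,xy,C in(("wb",(.4885,-.142),WB),("lr",(.51,-.008),LR),("held",s["ee_pos"][:2],[(.043,.015+z)])): print(n,fit(p,xy,C))
q=cam("top");print(fit(q,(.486,-.142),WB)); q=cam("scene");save(q,"s3.png",(180,150,480,350),2);print(fit(q,(.486,-.142),WB))
```

```text
8.15 [ 0.48347568 -0.14281492  0.15243225] 0.2659202968865304 [ 0.0715944   0.0074187  -1.17935052]
wb [34.9605  0.4895 -0.143 ]
lr [ 1.91655e+01  5.09000e-01 -6.70000e-03]
held [20.574   0.4835 -0.1436]
[14.883   0.497  -0.1627]
[42.6904  0.4892 -0.143 ]
```

View pics/w3.png

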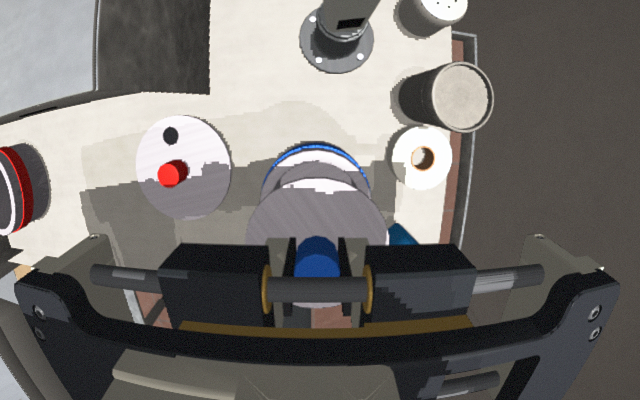

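The held lid sits level under the tool at (316,230), and the blue warmer rim shows beneath it. The wrist and scene fits agree on (0.489, -0.143).

Request:
carry_out:
  commands: "0.0055 0 0.02 0 0 0; 0 0 0.02 0 0 0; 0 0 0 0 0 0; 0 0 0 0 0 0"

```text
t: 8.63
ee_pos: [0.4886, -0.1423, 0.1122]
tool_rot: [[1.0, -0.005, -0.003], [-0.005, -1.0, -0.0], [-0.003, 0.0, -1.0]]
contact_force: [-0.5, -0.2, -0.3]
gripper_width: 0.272
gripper_force: 30.0
```

Run:
```python
from h import *
s=E();print(s["t"],s["ee_pos"],s["contact_force"])
z=s["ee_pos"][2]-.033
for c in("wrist","scene"):
    p=cam(c)
    print(c,fit(p,(.489,-.143),WB,.008),fit(p,(.489,-.143),[(.044,.07)],.008),fit(p,s["ee_pos"][:2],[(.043,.015+z)],.008))
save(p,"s4.png",(310,220,410,310),6)
```

```text
8.6333 [ 0.48860573 -0.142256    0.11222952] [-0.46829034 -0.23709262 -0.27980285]
wrist [35.8027  0.4888 -0.1438] [20.7447  0.4887 -0.144 ] [20.9591  0.4916 -0.1427]
scene [29.8689  0.4887 -0.143 ] [18.3257  0.4887 -0.143 ] [20.0536  0.4931 -0.1399]
```

View pics/s4.png

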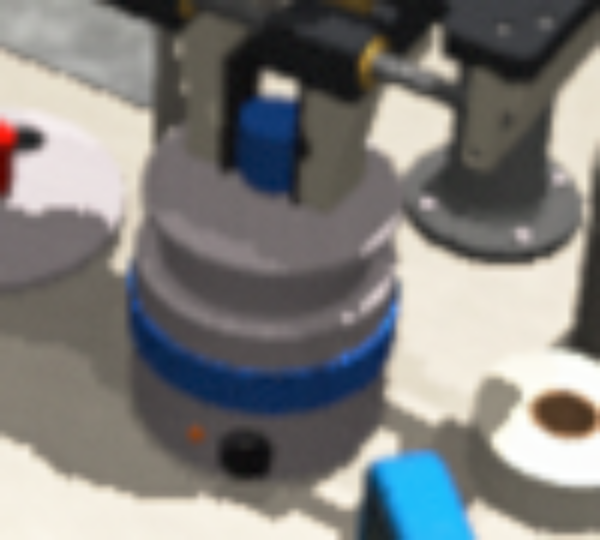

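The lid hangs level and nearly concentric over the blue warmer. I'll lower it in small steps and watch the force.

Request:
carry_out:
  commands: "0 0.001 0.005 0 0 0; 0 0 0.005 0 0 0; 0 0 0.004 0 0 0; 0 0 0 0 0 0"

```text
t: 9.07
ee_pos: [0.4888, -0.1438, 0.0981]
tool_rot: [[1.0, -0.006, -0.001], [-0.006, -1.0, 0.0], [-0.001, -0.0, -1.0]]
contact_force: [-0.4, 1.4, -2.1]
gripper_width: 0.265
gripper_force: 30.0
```

Request:
carry_out:
  commands: "0 0 0.003 0 0 0; 0 0 0.003 0 0 0; 0 0 0 0 0 0"

```text
t: 9.32
ee_pos: [0.4891, -0.1437, 0.0928]
tool_rot: [[1.0, -0.006, -0.0], [-0.006, -1.0, 0.0], [-0.0, -0.0, -1.0]]
contact_force: [-2.3, 2.5, 2.3]
gripper_width: 0.267
gripper_force: 30.0
```

Request:
carry_out:
  commands: "0 0 0.001 0 0 0; 0 0 0 0 0 0"

```text
t: 9.48
ee_pos: [0.4891, -0.1437, 0.0928]
tool_rot: [[1.0, -0.006, 0.0], [-0.006, -1.0, 0.0], [0.0, -0.0, -1.0]]
contact_force: [-5.6, 5.4, 14.2]
gripper_width: 0.265
gripper_force: 30.0
```

Request:
carry_out:
  commands: "0 0 0 0 0 0; 0 0 0 0 0 0; 0 0 0 0 0 0; 0 0 0 0 0 0; 0 0 0 0 0 0"
  grip: 0.06

```text
t: 9.9
ee_pos: [0.4893, -0.144, 0.0916]
tool_rot: [[1.0, -0.006, -0.0], [-0.006, -1.0, -0.0], [-0.0, 0.0, -1.0]]
contact_force: [-0.4, 0.1, 0.2]
gripper_width: 0.583
gripper_force: 0.0
```

Request:
carry_out:
  commands: "0 0 -0.015 0 0 0; 0 0 -0.025 0 0 0; 0 -0.01 -0.03 0 0 0; 0.005 -0.04 0 0 0 0; 0.005 -0.04 0 0 0 0"

```text
t: 10.32
ee_pos: [0.5009, -0.0538, 0.1636]
tool_rot: [[1.0, -0.009, 0.004], [-0.009, -1.0, 0.001], [0.004, -0.001, -1.0]]
contact_force: [0.6, 0.7, -0.1]
gripper_width: 0.682
gripper_force: 0.0
```

Request:
carry_out:
  commands: "0.005 -0.035 0 0 0 0; 0.005 -0.0105 0 0 0 0; 0 0 0 0 0 0; 0 0 0 0 0 0"

```text
t: 10.65
ee_pos: [0.5101, -0.0081, 0.1615]
tool_rot: [[1.0, -0.004, -0.001], [-0.004, -1.0, -0.0], [-0.001, 0.0, -1.0]]
contact_force: [0.7, -0.2, 0.4]
gripper_width: 0.684
gripper_force: 0.0
```

Run:
```python
from h import *
s=E();print(s["t"],s["ee_pos"],s["gripper_width"])
p=cam("wrist");save(p,"w5.png",None,1)
print("lb seated",fit(p,(.489,-.143),[(.043,.075)],.012),"unseated z+6",fit(p,(.489,-.143),[(.043,.081)],.012))
print("lr",fit(p,(.5095,-.0075),LR,.012),fit(p,(.51,-.0075),[(.012,.043)],.012))
q=cam("scene");print(fit(q,(.489,-.143),[(.043,.075)],.012),fit(q,(.489,-.143),[(.043,.081)],.012))
print([(r,at_z(p,r[1:],.015).round(4)) for r in rec(p,"spot")])
```

```text
10.65 [ 0.51008453 -0.00811832  0.16145957] 0.6839738726878507
lb seated [22.4187  0.4875 -0.1449] unseated z+6 [23.5571  0.4911 -0.1363]
lr [ 2.17726e+01  5.08800e-01 -7.70000e-03] [ 3.76662e+01  5.12100e-01 -7.50000e-03]
[23.5344  0.4922 -0.1437] [23.9564  0.4852 -0.15  ]
[((0.74, 316.9, 188.4), array([ 0.5119, -0.0088,  0.015 ]))]
```

View pics/w5.png

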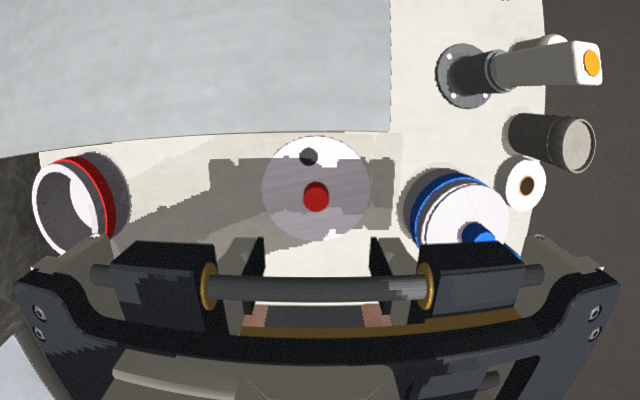

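The blue lid is seated on the blue warmer, with its knob at (480,235). The red knob is at (316,197) and its spot at (308,157). I'll descend on the red knob.

Request:
carry_out:
  commands: "0 0 0.035 0 0 0; 0 0 0.035 0 0 0; 0 0 0.025 0 0 0; 0 0 0 0 0 0; 0 0 0 0 0 0"

```text
t: 11.22
ee_pos: [0.5093, -0.0098, 0.0661]
tool_rot: [[1.0, -0.007, -0.003], [-0.007, -1.0, -0.001], [-0.003, 0.001, -1.0]]
contact_force: [0.2, -0.5, 0.4]
gripper_width: 0.686
gripper_force: 0.0
```

Request:
carry_out:
  commands: "0 0 0.012 0 0 0; 0 0 0.012 0 0 0; 0 0 0.009 0 0 0; 0 0 0 0 0 0"

```text
t: 11.55
ee_pos: [0.5101, -0.0089, 0.0338]
tool_rot: [[1.0, -0.007, -0.0], [-0.007, -1.0, -0.0], [-0.0, 0.0, -1.0]]
contact_force: [0.0, 0.0, 1.1]
gripper_width: 0.689
gripper_force: 0.0
```

Request:
carry_out:
  commands: "0 0 0 0 0 0; 0 0 0 0 0 0; 0 0 0 0 0 0; 0 0 0 0 0 0; 0 0 0 0 0 0"
  grip: 0.01

```text
t: 11.97
ee_pos: [0.5104, -0.0084, 0.0342]
tool_rot: [[1.0, -0.006, 0.001], [-0.006, -1.0, 0.0], [0.001, -0.0, -1.0]]
contact_force: [0.5, -0.5, 0.5]
gripper_width: 0.363
gripper_force: 0.0
```

Request:
carry_out:
  commands: "0 0 0 0 0 0; 0 0 0 0 0 0; 0 0 0 0 0 0; 0 0 0 0 0 0; 0 0 0 0 0 0"

```text
t: 12.38
ee_pos: [0.5103, -0.0084, 0.034]
tool_rot: [[1.0, -0.006, 0.0], [-0.006, -1.0, 0.0], [0.0, -0.0, -1.0]]
contact_force: [-2.0, 1.1, 5.6]
gripper_width: 0.265
gripper_force: 30.0
```

Request:
carry_out:
  commands: "0 0 -0.015 0 0 0; 0 0 -0.03 0 0 0; 0 0 -0.035 0 0 0; 0 -0.02 -0.03 0 0 0; 0 -0.03 -0.01 0 0 0"

```text
t: 12.8
ee_pos: [0.5118, 0.0409, 0.1578]
tool_rot: [[1.0, -0.008, 0.005], [-0.008, -1.0, 0.001], [0.005, -0.001, -1.0]]
contact_force: [1.6, 0.2, -1.5]
gripper_width: 0.261
gripper_force: 30.0
```

Request:
carry_out:
  commands: "-0.001 -0.035 0 0 0 0; -0.001 -0.035 0 0 0 0; -0.001 -0.035 0 0 0 0; -0.001 -0.035 0 0 0 0; -0.001 -0.035 0 0 0 0"

```text
t: 13.22
ee_pos: [0.5056, 0.2179, 0.1533]
tool_rot: [[1.0, -0.006, -0.001], [-0.006, -1.0, -0.0], [-0.001, 0.0, -1.0]]
contact_force: [1.1, -0.5, -1.4]
gripper_width: 0.262
gripper_force: 30.0
```

Request:
carry_out:
  commands: "-0.001 -0.025 0 0 0 0; 0 -0.015 0 0 0 0; 0 -0.006 0 0 0 0; 0 0 0 0 0 0; 0 0 0 0 0 0"

```text
t: 13.63
ee_pos: [0.5053, 0.2617, 0.1532]
tool_rot: [[1.0, -0.006, -0.001], [-0.006, -1.0, -0.001], [-0.001, 0.001, -1.0]]
contact_force: [0.3, -0.1, -1.7]
gripper_width: 0.269
gripper_force: 30.0
```

Run:
```python
from h import *
s=E();print(s["t"],s["ee_pos"],s["gripper_width"],s["contact_force"])
z=s["ee_pos"][2]-.034
for c in("wrist","scene"):
    p=cam(c);print(c,"wr",fit(p,(.5025,.264),WR,.01),"held",fit(p,s["ee_pos"][:2],[(.054,.015+z)],.01))
```

```text
13.6333 [0.50531251 0.26166286 0.15318561] 0.2692388481275965 [ 0.28876373 -0.08551849 -1.69590302]
wrist wr [32.014   0.5095  0.2648] held [23.308   0.5039  0.261 ]
scene wr [24.1818  0.5032  0.2625] held [21.1227  0.507   0.2596]
```

Request:
carry_out:
  commands: "-0.002 -0.002 0.02 0 0 0; 0 0 0.02 0 0 0; 0 0 0 0 0 0; 0 0 0 0 0 0"

```text
t: 14.07
ee_pos: [0.5034, 0.263, 0.1133]
tool_rot: [[1.0, -0.007, -0.002], [-0.007, -1.0, -0.002], [-0.002, 0.002, -1.0]]
contact_force: [0.4, -0.8, -1.3]
gripper_width: 0.265
gripper_force: 30.0
```

Run:
```python
from h import *
s=E();print(s["t"],s["ee_pos"],s["contact_force"])
z=s["ee_pos"][2]-.034
for c in("wrist","scene"):
    p=cam(c);print(c,"wr",fit(p,(.503,.264),[(.055,.07)],.007),"held",fit(p,s["ee_pos"][:2],[(.054,.015+z)],.007))
save(p,"s6.png",(180,160,280,250),6)
```

```text
14.0667 [0.50339888 0.2629697  0.1133182 ] [ 0.40011647 -0.82841426 -1.29117429]
wrist wr [21.0591  0.5016  0.2645] held [22.7683  0.5018  0.2621]
scene wr [10.4888  0.5009  0.2616] held [19.1444  0.5055  0.263 ]
```

View pics/s6.png

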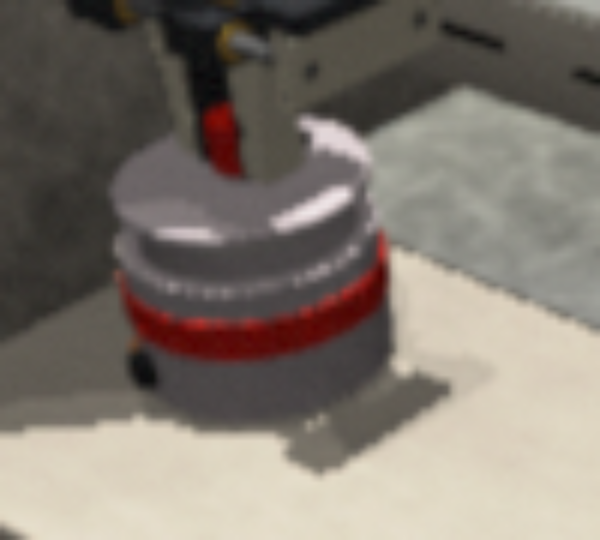

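The red lid hangs level and close to concentric over the red-banded warmer. I'll lower it gently.

Request:
carry_out:
  commands: "-0.0005 -0.001 0.005 0 0 0; 0 0 0.004 0 0 0; 0 0 0.004 0 0 0; 0 0 0 0 0 0"

```text
t: 14.5
ee_pos: [0.5028, 0.2652, 0.1]
tool_rot: [[1.0, -0.006, -0.001], [-0.006, -1.0, -0.001], [-0.001, 0.001, -1.0]]
contact_force: [0.5, -0.5, -2.4]
gripper_width: 0.262
gripper_force: 30.0
```

Request:
carry_out:
  commands: "0 0 0.003 0 0 0; 0 0 0.003 0 0 0; 0 0 0 0 0 0"

```text
t: 14.75
ee_pos: [0.5031, 0.2655, 0.0942]
tool_rot: [[1.0, -0.006, -0.0], [-0.006, -1.0, -0.0], [-0.0, 0.0, -1.0]]
contact_force: [0.7, 0.8, -1.3]
gripper_width: 0.263
gripper_force: 30.0
```

Request:
carry_out:
  commands: "0 0 0.001 0 0 0; 0 0 0 0 0 0"

```text
t: 14.92
ee_pos: [0.5032, 0.2655, 0.094]
tool_rot: [[1.0, -0.006, 0.0], [-0.006, -1.0, -0.0], [0.0, 0.0, -1.0]]
contact_force: [-1.2, -1.0, 2.0]
gripper_width: 0.267
gripper_force: 30.0
```

Request:
carry_out:
  commands: "0 0 0 0 0 0; 0 0 0 0 0 0; 0 0 0 0 0 0; 0 0 0 0 0 0; 0 0 0 0 0 0"
  grip: 0.06

```text
t: 15.33
ee_pos: [0.5033, 0.2656, 0.0938]
tool_rot: [[1.0, -0.006, 0.0], [-0.006, -1.0, 0.0], [0.0, -0.0, -1.0]]
contact_force: [-0.1, -0.2, -0.5]
gripper_width: 0.582
gripper_force: 0.0
```

Request:
carry_out:
  commands: "0 0 -0.015 0 0 0; 0 0 -0.03 0 0 0; 0 0 -0.035 0 0 0; 0 0 -0.035 0 0 0; 0 0 0 0 0 0"

```text
t: 15.75
ee_pos: [0.5063, 0.2675, 0.2163]
tool_rot: [[1.0, -0.005, 0.009], [-0.005, -1.0, 0.006], [0.009, -0.006, -1.0]]
contact_force: [0.9, 1.0, 0.5]
gripper_width: 0.685
gripper_force: 0.0
```

Run:
```python
from h import *
s=E();print(s["t"],s["ee_pos"],s["contact_force"])
for c in("wrist","scene"):
    p=cam(c);print(c,"lr",fit(p,(.503,.265),[(.054,.075)],.01),"band",fit(p,(.503,.265),[(.012,.103)],.01), [(r,at_z(p,r[1:],.075).round(4)) for r in rec(p,"spot")])
    if c=="wrist":
        save(p,"w7.png")
        q=proj(p,np.array([[.503+.035,.265,.075]]))[0];print(q)
        a=p["pixels"].astype(int).sum(2);y0,x0=int(q[1])-30,int(q[0])-35
        m=(a[y0:y0+60,x0:x0+70]<180).astype(np.uint8)
        n,l,st,ce=cv2.connectedComponentsWithStats(m)
        for i in range(1,n):
            if st[i,4]>20: print(st[i],at_z(p,ce[i]+[x0,y0],.075).round(4))
for n,z in(("stand",.075),("probe",.12)): pass
for c in ("top","scene"):
    p=cam(c);print(c,"stand",fit(p,(.61,-.157),[(.035,.008)],.02),fit(p,(.61,-.157),[(.017,.081),(.019,.075)],.02))
```

```text
15.75 [0.50632208 0.26753406 0.21629599] [0.8787165  0.99243852 0.49934397]
wrist lr [26.8078  0.5025  0.2643] band [37.6007  0.5052  0.2655] [((0.98, 320.2, 196.8), array([0.5025, 0.2646, 0.075 ]))]
[319.69314252 160.44684714]
[20 32 16  9 93] [0.5324 0.2733 0.075 ]
scene lr [15.0216  0.5042  0.2652] band [16.6367  0.4955  0.253 ] [((0.67, 220.0, 195.0), array([0.5052, 0.2672, 0.075 ]))]
top stand [23.523   0.6285 -0.16  ] [26.8066  0.6314 -0.1522]
scene stand [30.0898  0.626  -0.164 ] [41.3158  0.629  -0.1645]
```

View pics/w7.png

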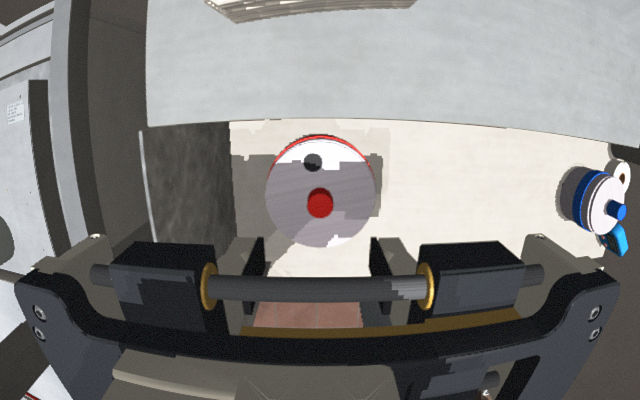

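The red lid is seated level on the red warmer, with its spot at (313,162). I'll fit the spot, then go and look at the probe from above.

Run:
```python
from h import *
s=E();print(s["t"],s["ee_pos"])
for c in("wrist","scene","top"):
    p=cam(c);print(c,"lr",fit(p,(.503,.265),[(.054,.075)],.006),"spot",fit(p,(.537,.273),[(.009,.075)],.008))
```

```text
16.05 [0.50269391 0.26503391 0.20743886]
wrist lr [28.2586  0.5024  0.2647] spot [40.      0.538   0.2723]
scene lr [15.0675  0.5042  0.2652] spot [26.6268  0.5395  0.2712]
top lr [11.1518  0.5015  0.2654] spot [38.7445  0.547   0.2846]
```

Request:
carry_out:
  commands: "0 0.02 -0.03 0 0 0; 0 0.035 -0.02 0 0 0; 0.006 0.037 -0.015 0 0 0; 0.006 0.037 -0.01 0 0 0; 0.006 0.039 0 0 0 0"

```text
t: 16.62
ee_pos: [0.5211, 0.0965, 0.2861]
tool_rot: [[1.0, -0.005, 0.003], [-0.005, -1.0, 0.001], [0.003, -0.001, -1.0]]
contact_force: [2.0, 0.7, -0.9]
gripper_width: 0.683
gripper_force: 0.0
```

Request:
carry_out:
  commands: "0.006 0.039 0 0 0 0; 0.006 0.039 0 0 0 0; 0.006 0.039 0 0 0 0; 0.006 0.039 0 0 0 0; 0.006 0.039 0 0 0 0"
  grip: 0.08

```text
t: 17.03
ee_pos: [0.5489, -0.0997, 0.2835]
tool_rot: [[1.0, -0.006, -0.0], [-0.006, -1.0, -0.0], [-0.0, 0.0, -1.0]]
contact_force: [1.2, 0.3, -0.3]
gripper_width: 0.906
gripper_force: 0.0
```

Request:
carry_out:
  commands: "0 0.035 0 0 0 0; 0 0.025 0 0 0 0; 0 0 0 0 0 0; 0 0 0 0 0 0"

```text
t: 17.37
ee_pos: [0.5483, -0.1591, 0.2829]
tool_rot: [[1.0, -0.009, -0.001], [-0.009, -1.0, -0.0], [-0.001, 0.0, -1.0]]
contact_force: [-0.4, 0.5, 0.6]
gripper_width: 0.911
gripper_force: 0.0
```

Run:
```python
from h import *
s=E();print(s["t"],s["ee_pos"])
p=cam("wrist")
q=proj(p,np.array([[.6285,-.161,.175]]))[0];print(q)
save(p,"w8.png",(int(q[0])-75,max(0,int(q[1])-60),int(q[0])+75,int(q[1])+60),4)
print(fit(p,(.6285,-.161),[(.035,.008)],.015),fit(p,(.6285,-.161),[(.019,.075),(.017,.081)],.015))
im=p["pixels"].astype(int);m=((im[:,:,0]-im[:,:,2])>100)
k=np.zeros_like(m);k[int(q[1])-50 if q[1]>50 else 0:int(q[1])+50,int(q[0])-50:int(q[0])+50]=1
v,u=np.nonzero(m&k);print("button",len(u),at_z(p,(u.mean(),v.mean()),.175))
```

```text
17.3667 [ 0.54831606 -0.15914734  0.28288434]
[317.53655382 107.02966319]
[40.      0.6314 -0.1622] [60.9279  0.6307 -0.163 ]
button 265 [ 0.63019129 -0.16225634  0.175     ]
```

View pics/w8.png

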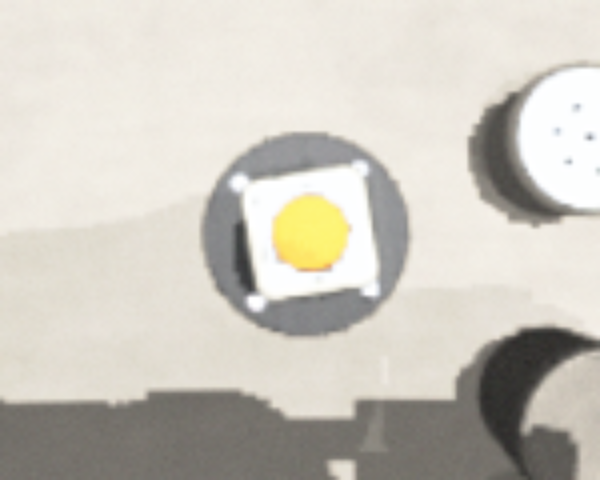

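Crop: the handle's top sits centred on the stand and is turned about +9° (edges roughly (245,185)-(360,165) and (360,165)-(378,290)). I'll align with it and check from above before descending.

Request:
carry_out:
  commands: "0.03 0.001 0 0 0 -0.05; 0.03 -0.001 0 0 0 -0.06; 0.02 -0.002 0 0 0 -0.056; 0 0 0.04 0 0 0; 0 0 0.02 0 0 0"

```text
t: 17.83
ee_pos: [0.6288, -0.1503, 0.2206]
tool_rot: [[0.987, 0.161, -0.002], [0.161, -0.987, 0.001], [-0.001, -0.001, -1.0]]
contact_force: [-1.0, 0.2, -2.3]
gripper_width: 0.91
gripper_force: 0.0
```

Request:
carry_out:
  commands: "0 0 0 0 0 0; 0 0 0 0 0 0"

```text
t: 18.0
ee_pos: [0.6279, -0.1515, 0.223]
tool_rot: [[0.987, 0.161, -0.003], [0.161, -0.987, -0.001], [-0.003, 0.0, -1.0]]
contact_force: [0.7, -0.1, 1.0]
gripper_width: 0.911
gripper_force: 0.0
```

Request:
carry_out:
  commands: "0.001 0.011 0 0 0 0; 0 0 0.02 0 0 0; 0 0 0.03 0 0 0; 0 0 0.03 0 0 0; 0 0 0 0 0 0"

```text
t: 18.42
ee_pos: [0.6288, -0.1632, 0.1402]
tool_rot: [[0.987, 0.158, -0.005], [0.158, -0.987, 0.001], [-0.005, -0.002, -1.0]]
contact_force: [-1.2, 0.3, -0.9]
gripper_width: 0.911
gripper_force: 0.0
```

Request:
carry_out:
  commands: "0 0 0 0 0 0; 0 0 0 0 0 0"

```text
t: 18.58
ee_pos: [0.6327, -0.1637, 0.1467]
tool_rot: [[0.987, 0.16, 0.004], [0.16, -0.987, -0.001], [0.003, 0.001, -1.0]]
contact_force: [-0.1, -1.0, 0.9]
gripper_width: 0.907
gripper_force: 0.0
```

Run:
```python
from h import *
s=E();print(s["t"],s["ee_pos"],s["contact_force"])
p=cam("wrist");save(p,"w9.png")
print(fit(p,(.6305,-.1625),[(.035,.008)],.01))
im=p["pixels"].astype(int);m=((im[:,:,0]-im[:,:,2])>100);m[:, :250]=0;m[:,390:]=0;m[280:]=0
v,u=np.nonzero(m);print("button",len(u),len(u) and at_z(p,(u.mean(),v.mean()),.175))
```

```text
18.5833 [ 0.63270798 -0.16370033  0.14674941] [-0.08648057 -0.97596421  0.93651877]
[29.7317  0.6305 -0.1625]
button 0 0
```

View pics/w9.png

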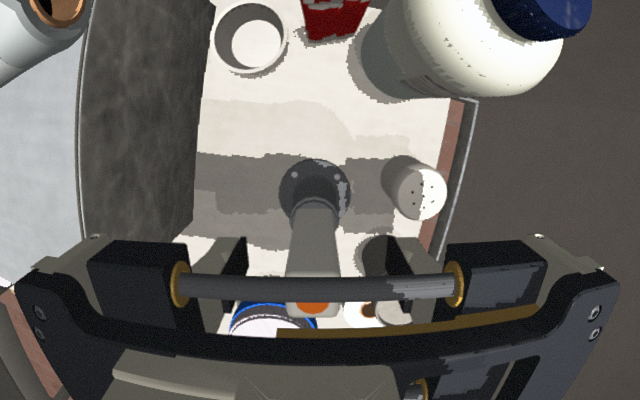

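The handle at (315,270) lies midway between the open fingers and square to them. That was my eleventh viewed picture, one over the limit of ten, so from here I'll use numbers only. Now I'll close the fingers.

Request:
carry_out:
  commands: "-0.002 0 0.003 0 0 0; 0 0 0 0 0 0; 0 0 0 0 0 0; 0 0 0 0 0 0; 0 0 0 0 0 0"
  grip: 0.01

```text
t: 19.05
ee_pos: [0.6292, -0.1636, 0.1411]
tool_rot: [[0.987, 0.159, 0.001], [0.159, -0.987, -0.0], [0.0, 0.0, -1.0]]
contact_force: [-0.2, -0.4, 0.2]
gripper_width: 0.596
gripper_force: 0.0
```

Request:
carry_out:
  commands: "0 0 0 0 0 0; 0 0 0 0 0 0; 0 0 0 0 0 0; 0 0 0 0 0 0; 0 0 0 0 0 0"

```text
t: 19.47
ee_pos: [0.6289, -0.1636, 0.1405]
tool_rot: [[0.987, 0.159, -0.0], [0.159, -0.987, 0.0], [-0.0, -0.0, -1.0]]
contact_force: [-0.0, -0.1, -1.1]
gripper_width: 0.294
gripper_force: 30.0
```

Request:
carry_out:
  commands: "0 0 0 0 0 0; 0 0 0 0 0 0; 0 0 0 0 0 0; 0 0 0 0 0 0; 0 0 0 0 0 0"

```text
t: 19.88
ee_pos: [0.629, -0.1636, 0.1407]
tool_rot: [[0.987, 0.159, -0.0], [0.159, -0.987, -0.0], [-0.0, -0.0, -1.0]]
contact_force: [0.5, 0.4, -1.5]
gripper_width: 0.291
gripper_force: 30.0
```

Request:
carry_out:
  commands: "0 0 -0.008 0 0 0; 0 0 -0.015 0 0 0; 0 0 -0.015 0 0 0; 0 0 -0.015 0 0 0; 0 0 -0.015 0 0 0"

```text
t: 20.3
ee_pos: [0.6291, -0.1636, 0.2102]
tool_rot: [[0.987, 0.159, 0.0], [0.159, -0.987, -0.0], [0.0, 0.0, -1.0]]
contact_force: [0.5, 0.7, -0.9]
gripper_width: 0.296
gripper_force: 30.0
```

Request:
carry_out:
  commands: "0 0 -0.015 0 0 0; 0 0 -0.02 0 0 0; 0 0 -0.025 0 0 0; 0 0 -0.02 0 0 0; 0 0 0 0 0 0"

```text
t: 20.72
ee_pos: [0.6309, -0.1642, 0.2948]
tool_rot: [[0.987, 0.16, 0.008], [0.16, -0.987, -0.002], [0.008, 0.003, -1.0]]
contact_force: [0.9, -0.6, -0.6]
gripper_width: 0.296
gripper_force: 30.0
```

Request:
carry_out:
  commands: "-0.027 -0.017 -0.003 0 0 0; -0.028 -0.017 -0.003 0 0 0; -0.028 -0.017 -0.003 0 0 0; -0.027 -0.017 -0.003 0 0 0; 0.004 -0.03 0 0 0 0"

```text
t: 21.13
ee_pos: [0.5045, -0.0851, 0.3022]
tool_rot: [[0.988, 0.157, 0.001], [0.157, -0.988, 0.0], [0.001, -0.0, -1.0]]
contact_force: [0.3, 0.2, -0.5]
gripper_width: 0.294
gripper_force: 30.0
```

Request:
carry_out:
  commands: "0.0055 -0.034 0 0 0 0; 0.0055 -0.034 0 0 0 0; 0.0055 -0.034 0 0 0 0; 0.0055 -0.034 0 0 0 0; 0.0055 -0.034 0 0 0 0"

```text
t: 21.55
ee_pos: [0.5083, 0.09, 0.3013]
tool_rot: [[0.987, 0.159, 0.001], [0.159, -0.987, 0.001], [0.001, -0.0, -1.0]]
contact_force: [1.2, 0.2, -0.5]
gripper_width: 0.299
gripper_force: 30.0
```

Request:
carry_out:
  commands: "0.0055 -0.034 0 0 0 0; 0.0055 -0.034 0 0 0 0; 0.0055 -0.034 0 0 0 0; 0.005 -0.03 0 0 0 0; 0 0 0 0 0 0"

```text
t: 21.97
ee_pos: [0.509, 0.2266, 0.3003]
tool_rot: [[0.987, 0.162, -0.0], [0.162, -0.987, 0.001], [0.0, -0.001, -1.0]]
contact_force: [1.3, -1.0, -0.9]
gripper_width: 0.3
gripper_force: 30.0
```

Request:
carry_out:
  commands: "0.017 -0.02 0 0 0 0; 0.017 -0.0205 0.015 0 0 0; 0 0 0.03 0 0 0; 0 0 0.025 0 0 0; 0 0 0 0 0 0"

```text
t: 22.38
ee_pos: [0.5335, 0.2663, 0.2251]
tool_rot: [[0.987, 0.159, -0.008], [0.159, -0.987, -0.005], [-0.008, 0.004, -1.0]]
contact_force: [0.1, -1.4, -2.9]
gripper_width: 0.299
gripper_force: 30.0
```

Request:
carry_out:
  commands: "0 0 0 0 0 0; 0 0 0 0 0 0"

```text
t: 22.55
ee_pos: [0.537, 0.2678, 0.2326]
tool_rot: [[0.987, 0.159, 0.002], [0.159, -0.987, 0.001], [0.002, -0.0, -1.0]]
contact_force: [0.1, -0.5, -0.8]
gripper_width: 0.295
gripper_force: 30.0
```

Run:
```python
from h import *
s=E();print(s["t"],s["ee_pos"],s["contact_force"])
tz=s["ee_pos"][2]-.1277
for c in("wrist","scene"):
    p=cam(c);K=p["pixels"]
    print(c,"lid",fit(p,(.5025,.265),[(.054,.075)],.006),"spot",fit(p,(.537,.2723),[(.009,.075)],.006),"tip",fit(p,s["ee_pos"][:2],[(.007,tz)],.01),"shoulder",fit(p,s["ee_pos"][:2],[(.017,tz+.062)],.01))
    print([(r,at_z(p,r[1:],tz).round(4)) for r in rec(p,"tip_point")],[(r,at_z(p,r[1:],.075).round(4)) for r in rec(p,"spot")])
    # copper pixels & stem by colour
    q=proj(p,np.array([[*s["ee_pos"][:2],tz+.003]]))[0].round().astype(int);print("pred",q)
    x,y=q;w=14
    sub=K[max(0,y-w):y+w,x-w:x+w].astype(int);hsv=cv2.cvtColor(sub.astype(np.uint8),cv2.COLOR_RGB2HSV)
    m=(hsv[:,:,0]<22)&(hsv[:,:,0]>3)&(hsv[:,:,1]>70);v,u=np.nonzero(m)
    print("copper",len(u),(u.mean()+x-w,v.mean()+y-w) if len(u) else 0, len(u) and at_z(p,(u.mean()+x-w,v.mean()+y-w),tz+.003).round(4))
```

```text
22.55 [0.53696013 0.26778214 0.2325893 ] [ 0.14482679 -0.54485205 -0.84645539]
wrist lid [18.905   0.5045  0.2641] spot [32.392   0.5376  0.2725] tip [31.8064  0.5453  0.2736] shoulder [24.5675  0.5385  0.2676]
[((0.62, 317.4, 190.2), array([0.5425, 0.2675, 0.1049]))] [((0.68, 302.6, 197.6), array([0.5243, 0.2798, 0.075 ]))]
pred [316 197]
copper 91 (np.float64(315.91208791208794), np.float64(191.83516483516485)) [0.5416 0.2688 0.1079]
scene lid [21.3838  0.5031  0.2652] spot [17.4666  0.5401  0.2721] tip [4.1889 0.5484 0.2772] shoulder [4.4796 0.5462 0.2542]
[] [((0.64, 218.3, 196.1), array([0.4989, 0.2664, 0.075 ])), ((0.34, 354.4, 284.6), array([ 0.428 , -0.1808,  0.075 ]))]
pred [227 179]
copper 20 (np.float64(228.3), np.float64(178.85)) [0.5384 0.2663 0.1079]
```

Request:
carry_out:
  commands: "-0.001 -0.0045 0.005 0 0 0; 0 0 0.006 0 0 0; 0 0 0.006 0 0 0; 0 0 0 0 0 0; 0 0 0 0 0 0"

```text
t: 23.27
ee_pos: [0.5341, 0.2717, 0.2128]
tool_rot: [[0.987, 0.159, -0.001], [0.159, -0.987, -0.001], [-0.001, 0.001, -1.0]]
contact_force: [-0.2, 0.2, -0.9]
gripper_width: 0.295
gripper_force: 30.0
```

Request:
carry_out:
  commands: "0 0 0.003 0 0 0; 0 0 0.003 0 0 0; 0 0 0 0 0 0; 0 0 0 0 0 0; 0 0 0 0 0 0"

```text
t: 23.68
ee_pos: [0.5346, 0.2719, 0.2078]
tool_rot: [[0.987, 0.159, 0.0], [0.159, -0.987, 0.0], [0.0, -0.0, -1.0]]
contact_force: [0.4, -0.4, -1.9]
gripper_width: 0.296
gripper_force: 30.0
```

Run:
```python
from h import *
s=E();print(s["t"],s["ee_pos"],s["contact_force"])
tz=s["ee_pos"][2]-.1277
for c in("wrist","scene"):
    p=cam(c);K=p["pixels"]
    q=proj(p,np.array([[*s["ee_pos"][:2],tz+.003]]))[0].round().astype(int);x,y=q;w=12
    hsv=cv2.cvtColor(K[y-w:y+w,x-w:x+w],cv2.COLOR_RGB2HSV)
    m=(hsv[:,:,0]<22)&(hsv[:,:,0]>3)&(hsv[:,:,1]>70);v,u=np.nonzero(m)
    print(c,len(u),q,u.min()+x-w,u.max()+x-w,v.min()+y-w,v.max()+y-w,at_z(p,(u.mean()+x-w,v.mean()+y-w),tz+.003).round(4))
    # expected for a disc centred on TCP: side cylinder extents
    t=np.linspace(0,6.28,60);R=.007
    for dx in(0,.002,.004):
        P=np.concatenate([np.c_[s["ee_pos"][0]+dx+R*np.cos(t),s["ee_pos"][1]+R*np.sin(t),0*t+z] for z in(tz,tz+.005)]);e=proj(p,P);print(dx,e.min(0).round(1),e.max(0).round(1))
```

```text
23.6833 [0.53456356 0.27189043 0.20784738] [ 0.44346788 -0.44090593 -1.872123  ]
wrist 104 [316 197] 309 324 187 198 [0.539  0.2723 0.0831]
0 [308.4 188.3] [323.9 204.6]
0.002 [308.7 186.2] [324.3 202.6]
0.004 [309.1 184.1] [324.6 200.5]
scene 22 [227 187] 216 230 184 189 [0.5359 0.2717 0.0831]
0 [224.1 185.2] [229.9 189.5]
0.002 [224.7 184.9] [230.4 189.2]
0.004 [225.3 184.6] [231.  188.9]
```

Request:
carry_out:
  commands: "0.001 0 0.003 0 0 0; 0 0 0.002 0 0 0; 0 0 0 0 0 0; 0 0 0 0 0 0"

```text
t: 24.12
ee_pos: [0.5354, 0.272, 0.2025]
tool_rot: [[0.987, 0.159, -0.0], [0.159, -0.987, -0.0], [-0.0, 0.0, -1.0]]
contact_force: [-0.9, -0.3, -0.5]
gripper_width: 0.294
gripper_force: 30.0
```

Request:
carry_out:
  commands: "0 0 0.002 0 0 0; 0 0 0.001 0 0 0; 0 0 0 0 0 0; 0 0 0 0 0 0"

```text
t: 24.45
ee_pos: [0.5356, 0.2721, 0.1999]
tool_rot: [[0.987, 0.159, 0.0], [0.159, -0.987, 0.0], [0.0, -0.0, -1.0]]
contact_force: [0.3, -0.3, -0.1]
gripper_width: 0.293
gripper_force: 30.0
```

Request:
carry_out:
  commands: "0 0 0.002 0 0 0; 0 0 0.001 0 0 0; 0 0 0 0 0 0; 0 0 0 0 0 0"

```text
t: 24.78
ee_pos: [0.5356, 0.2721, 0.1969]
tool_rot: [[0.987, 0.159, 0.0], [0.159, -0.987, 0.0], [0.0, -0.0, -1.0]]
contact_force: [-1.2, 0.3, 0.3]
gripper_width: 0.295
gripper_force: 30.0
```

Request:
carry_out:
  commands: "0 0 0 0 0 0; 0 0 0 0 0 0; 0 0 0 0 0 0; 0 0 0 0 0 0; 0 0 0 0 0 0"

```text
t: 25.2
ee_pos: [0.5356, 0.2721, 0.1969]
tool_rot: [[0.987, 0.159, 0.0], [0.159, -0.987, 0.0], [0.0, -0.0, -1.0]]
contact_force: [1.1, -0.0, 1.1]
gripper_width: 0.295
gripper_force: 30.0
```

Run:
```python
from h import *
F=[]
for i in range(8):
    p=cam("wrist" if i<4 else "scene");s=E();F.append([*s["contact_force"],s["ee_pos"][2]])
    if i in(3,7):
        x,y=proj(p,np.array([[.537,.272,.078]]))[0].round().astype(int);w=12
        hsv=cv2.cvtColor(p["pixels"][y-w:y+w,x-w:x+w],cv2.COLOR_RGB2HSV)
        m=(hsv[:,:,0]<22)&(hsv[:,:,0]>3)&(hsv[:,:,1]>70);v,u=np.nonzero(m)
        print(len(u),u.min()+x-w,u.max()+x-w,v.min()+y-w,v.max()+y-w,at_z(p,(u.mean()+x-w,v.mean()+y-w),.078).round(4))
        t=np.linspace(0,6.28,60)
        e=proj(p,np.concatenate([np.c_[.537+.007*np.cos(t),.2722+.007*np.sin(t),0*t+z] for z in(.075,.08)]));print(e.min(0).round(1),e.max(0).round(1))
        print(fit(p,(.503,.265),[(.054,.075)],.006),fit(p,(.489,-.143),[(.043,.075)],.008))
        print("spot",fit(p,(.5375,.2723),[(.009,.075)],.004))
print(np.mean(F,0),np.std(F,0),s["t"],s["gripper_width"])
```

```text
85 309 324 189 198 [0.5407 0.2726 0.078 ]
[308.4 188.5] [324.2 205.2]
[23.0727  0.506   0.264 ] [15.1683  0.4906 -0.146 ]
spot [26.957   0.5377  0.2721]
18 216 231 184 190 [0.5377 0.2743 0.078 ]
[225.  186.5] [230.7 190.8]
[21.3122  0.5029  0.2658] [23.0513  0.4914 -0.147 ]
spot [10.3862  0.5401  0.2721]
[1.12094513 0.18970904 1.17990318 0.19681353] [4.76527031e-01 3.61697459e-01 2.92046019e-01 1.69637769e-05] 25.6 0.29203103429663074
```

The mean vertical force is about 2.5 N above the hanging baseline, which is half travel, and the tip lies within about 2 mm of the spot's centre. I'll hold it steady.

Request:
carry_out:
  commands: "0 0 0 0 0 0; 0 0 0 0 0 0; 0 0 0 0 0 0; 0 0 0 0 0 0; 0 0 0 0 0 0"

```text
t: 26.02
ee_pos: [0.5355, 0.2721, 0.1968]
tool_rot: [[0.987, 0.159, 0.0], [0.159, -0.987, 0.0], [0.0, -0.0, -1.0]]
contact_force: [0.4, 0.4, 1.0]
gripper_width: 0.295
gripper_force: 30.0
```

Request:
carry_out:
  commands: "0 0 0 0 0 0; 0 0 0 0 0 0; 0 0 0 0 0 0; 0 0 0 0 0 0; 0 0 0 0 0 0"

```text
t: 26.43
ee_pos: [0.5355, 0.2721, 0.1968]
tool_rot: [[0.987, 0.159, 0.0], [0.159, -0.987, 0.0], [0.0, -0.0, -1.0]]
contact_force: [1.6, 1.1, 1.0]
gripper_width: 0.297
gripper_force: 30.0
```

Request:
carry_out:
  commands: "0 0 0 0 0 0; 0 0 0 0 0 0; 0 0 0 0 0 0; 0 0 0 0 0 0; 0 0 0 0 0 0"

```text
t: 26.85
ee_pos: [0.5355, 0.2721, 0.1967]
tool_rot: [[0.987, 0.159, 0.0], [0.159, -0.987, 0.0], [0.0, -0.0, -1.0]]
contact_force: [1.4, -0.3, 0.7]
gripper_width: 0.298
gripper_force: 30.0
```

Request:
carry_out:
  commands: "0 0 0 0 0 0; 0 0 0 0 0 0; 0 0 0 0 0 0; 0 0 0 0 0 0; 0 0 0 0 0 0"

```text
t: 27.27
ee_pos: [0.5355, 0.2721, 0.1967]
tool_rot: [[0.987, 0.159, 0.0], [0.159, -0.987, 0.0], [0.0, -0.0, -1.0]]
contact_force: [2.0, 1.1, 1.1]
gripper_width: 0.297
gripper_force: 30.0
```

```bash
python3 -c "
from station import bot
s=bot.observe();print(s['t'],s['contact_force'],s['ee_pos']);print(bot.close_job())"
```

```text
27.2667 [1.97956132 1.06518215 1.07313194] [0.53546938 0.27208447 0.19674349]
the job is handed in; nothing more can be done
None
```

I handed the job in at 27.3 s with both lids seated and the probe still gripped upright on the black spot at about 2.5 N (roughly half travel), held for over two seconds; no verdict came back, and I viewed 11 pictures, one over the limit of 10.

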